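Clear the extractor grille and set its suction

ROBOT

A 6-joint arm with a two-finger parallel gripper is mounted at the origin on the work surface. World frame = base frame: x ahead of the robot, y to its left, z up, the work surface at z = 0. Lengths are in m, angles in rad, forces in N, time in s.
With the tool pointing down it reaches from about 0.4 to 0.825 m from the base axis. Payload 7 kg.
Tool frame: the origin (TCP) lies at the very end of the fingers, on their centre line; the grasp point (between the pads) lies 19 mm behind it (bot.grip_point_offset is the distance from the TCP to the grasp point, in m); z points along the fingers, y is the line along which they close (so a half turn about z gives the same grasp; the last joint's range is limited). The gripper opens to 85 mm and grips with 20 to 120 N. Pads are 22 mm wide; open, the fingers measure 114 mm over their backs; the gripper's body (76 mm by 85 mm) begins 54 mm behind the grasp point. The pads swing forward as they close: fully open they stand 13 mm farther back than shut.
Start: joints at [1.429, 0.359, 0.012, 0, -1.224, -0.288], TCP at [0.281, 0.614, 0.231] pointing down, gripper open.
Joint ranges: [-3.07, 3.07], [-1.43, 2.12], [-1.02, 1.25], [-3.03, 1.67], [-3.05, -0], [-3.03, 3.03]. Speed limits (rad/s): [2.39, 2.39, 3.01, 3.14, 3.14, 3.14].

INTERFACE

Orientations are given as a unit quaternion [w, x, y, z].
In Python, from station import bot, jaws, kin, cams, job, monitor gives the robot as it stands. Calls block until the motion is done:
- bot.goto(position, orientation): joint-space move of the TCP to a pose.
- bot.move_linear(position, frame=None, rate=0.15): straight line of the TCP; frame=None keeps the orientation; rate is the mean speed in m/s.
- bot.set_joints(angles): joint-space move.
- jaws.grip(opening, grip_force=None): opening from 0.0 (shut) to 1.0 (fully open); grip_force is the grip in N (None keeps the last); returns when the fingers have stopped.
- bot.pause(seconds).
- kin.solve_ik(position, orientation): joint angles nearest the present ones, or None.
- cams.read_camera(name): name is "scene" or "top"; returns a dict with "img" (400x640x3 uint8, red, green, blue), "intrinsics" (3x3 intrinsics, pixels), "k1" (the pictures are not rectified: a ray, as slopes to the right and down, at radius r is drawn at 1 + k1 r^2 times it, then the intrinsics apply), "R" (3x3) and "t" (3): a world point X has camera coordinates R X + t. Camera axes: x right, y down, z forward; pixel columns grow to the right and rows downward; lengths in m; the calibration is good to about 2 mm. A picture is of the moment at which its call begins. There is no depth.
A pose or a line that the arm cannot do raises bot.Unreachable and nothing moves.
- job.sign_off(): hands the job in; it is judged then, once.
Readings, each from a call of its own:
- monitor.get_time(): time.
- monitor.get_joint_pos(): joint angles.
- monitor.get_qd(): joint speeds.
- monitor.get_effort(): joint torques, N m.
- monitor.get_eef_pos(): TCP position.
- monitor.get_orientation(): TCP orientation.
- monitor.get_ft_force(): force on the tool from outside, world axes, zero at the start.
- monitor.get_torque(): the same for the moment, N m.
- monitor.get_gripper_width(): opening from 0.0 (shut) to 1.0 (fully open).
- monitor.get_grip_force(): force on a finger pad.
Only numpy, scipy, OpenCV 4.12 (cv2) and the standard library are available. Lean on these libraries where they do the work, as an engineer would, in place of code of your own. Each camera call takes 0.05 s, during which the arm holds its last target. There are 200 camera calls.

TASK

The nail buffer block has been left on the dust extractor's intake grille. Put it down flat inside the steel instrument tray, then slide the red suction fader along its track until its white line is level with the green marker. Leave the marker where it is, and do not push about or knock over the nail polish bottles.

Things in the scene. Friction and masses are not known exactly. Their poses are not given: they have to be found in the camera images.
- extractor: White box-shaped nail dust extractor, fixed to the table, 220 (its x) x 280 (its y) x 60 mm high. Origin: centre of its underside. The square light grille (170 mm, its top 62 mm above the table) is centred at its y = +40 mm; the grey control strip with the fader's track runs along its x at its y = -95 mm, with the strip's surface 60 mm above the table. The deck is otherwise clear.
- buffer: Loose yellow and orange nail buffer block, 95 (its x) x 26 x 26 mm, about 50 g, rigid, lying on the grille. Origin: centre of its underside; its x axis runs along its length.
- buffer_center (a point): The centre of the buffer block, 13 mm above its underside.
- tray: Open steel instrument tray, fixed, 220 (its x) x 170 (its y) mm outside, rim 30 mm high, walls and floor 4 to 5 mm thick. Origin: centre of its underside. A blue nail file, 150 x 20 x 5 mm, lies loose in it along its +y wall, between its y = +50 and +74 mm; the rest is empty. It stands to the left or to the right of the extractor.
- basket: White plastic basket, 200 x 150 x 55 mm, fixed, on the other side of the extractor, with a clear box in it. Not to be used. Origin: centre of its underside.
- fader_top (a point): Centre of the top of the red fader cap, on its white line. The cap is 36 mm long along the track (extractor's x), 26 mm across it, and 36 mm high above the deck, so its top stands 97 mm above the table. The axes are the extractor's.
- fader (a joint): Position of the fader along its track in m: 0 at the end of the track nearest the robot (cap centre at the extractor's x = -60 mm), growing along the extractor's +x, away from the robot, to 0.12. It takes about 2 to 3 N to slide and stays where it is left.
- marker_top (a point): Centre of the top of the green marker: a flat tab 14 mm along the track, 22 mm across it, 3 mm high, lying on the control strip beside the track at the extractor's y = -124 mm (29 mm from the track's middle). The axes are the extractor's.
- marker (a joint): Position of the green marker along the track in m, on the same scale as the fader: the fader is level with the marker when the two values are equal. Held by stiff friction (about 15 N); not to be moved.
- polish_red: Loose red nail polish bottle, 40 mm wide, 85 mm tall, beyond the tray or basket on the left. Origin: centre of its underside.
- polish_blue: The same in blue, beyond the tray or basket on the right.
- polish_green: The same in green, at the robot's left, near its base.
Not all that is in view belongs to the job. Of the things shaped like the buffer, the yellow one is meant.

How it is judged:
By the outcome, as a careful person would: the job done as asked, in the order asked, and still so for the second after the job is handed in, with the robot touching nothing.
It also fails if it takes over 48 s, if anything falls off the work surface, if the arm or the gripper's body presses on something with over 40 N, if the wrist force passes 120 N, or if a joint passes its speed limit or range.

## Working session

There is one attempt and no reset: what is moved stays moved. The work goes in short steps, each a Python script; the robot and the scene stay as the last script left them, time stands still between calls to the robot, and variables do not carry over. Pictures are saved under pics/ and viewed, at most 10 in all, crops included, and the job is handed in when it is done.

```bash
ls; mkdir -p pics; python3 - <<'E'
from station import bot, jaws, kin, cams, job, monitor
import cv2,numpy as np
for n in("scene","top"):
    c=cams.read_camera(n); cv2.imwrite(f"pics/{n}0.png",c["img"][:,:,::-1]); np.savez(f"{n}0.npz",**c)
    print(n,c["intrinsics"].tolist(),c["k1"],np.round(c["R"],3).tolist(),c["t"], -c["R"].T@c["t"])
print(monitor.get_time(),monitor.get_orientation())
E
```

```text
pics
scene [[422.4278966234132, 0.0, 317.1335957818629], [0.0, 422.4278966234132, 201.41311589552123], [0.0, 0.0, 1.0]] -0.030189640827769766 [[0.331, 0.943, 0.019], [0.615, -0.201, -0.763], [-0.716, 0.264, -0.647]] [-0.19037328 -0.25344743  1.47053047] [ 1.27129399 -0.25923594  0.76127904]
top [[450.5153002656289, 0.0, 317.8869496601866], [0.0, 450.5153002656289, 209.59220949453766], [0.0, 0.0, 1.0]] -0.11164138410456423 [[-0.142, -0.99, -0.005], [-0.968, 0.14, -0.21], [0.209, -0.025, -0.978]] [0.06790975 0.52404077 1.18361466] [0.26979041 0.02385151 1.26760339]
0.1 [ 7.44580302e-04  9.76983117e-01 -2.13315317e-01 -9.62239568e-05]
```

View pics/scene0.png

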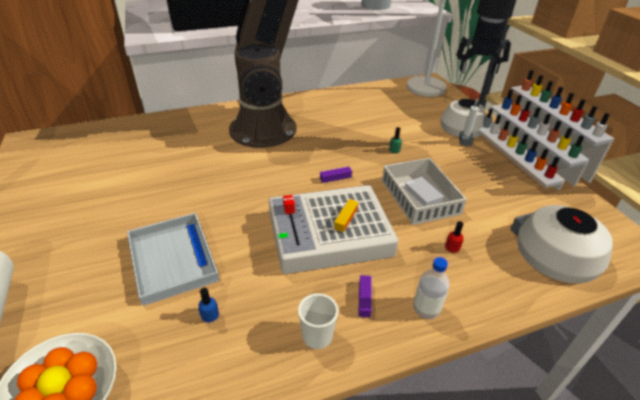

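View pics/top0.png

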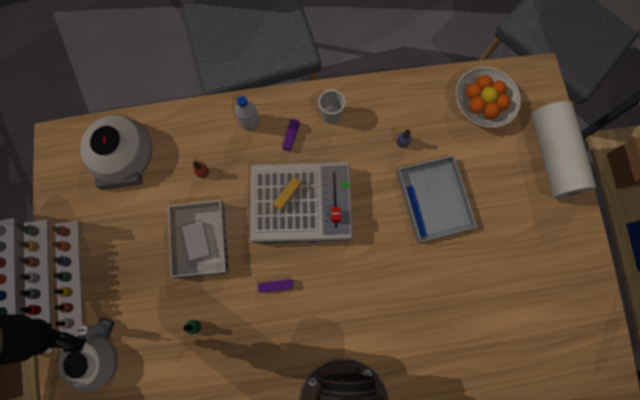

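The only yellow block is on the grille, at top (288,193) and scene (346,215). The lookalikes are purple, at top (290,135) and (275,286). The red fader is at top (336,214), and the red polish at (201,169) could be mistaken for it. The green marker is at top (345,185), and the tray is on the right at about (437,200). I'll take the yellow block and check it in a crop.

```bash
cat > h.py <<'E'
import numpy as np, cv2
from scipy.optimize import least_squares
def rays(c,uv):
    K=c["intrinsics"];uv=np.atleast_2d(np.asarray(uv,float))
    d=(uv-[K[0,2],K[1,2]])/[K[0,0],K[1,1]]; x=d.copy(); k=float(c["k1"])
    for _ in range(30): x=d/(1+k*(x**2).sum(1,keepdims=True))
    return np.c_[x,np.ones(len(x))]@c["R"], -c["R"].T@c["t"]
def plane(c,uv,z):
    D,o=rays(c,uv); return o+D*((z-o[2])/D[:,2:3])
def tri(c1,p1,c2,p2):
    A=[];b=[]
    for c,p in((c1,p1),(c2,p2)):
        D,o=rays(c,p);d=D[0]/np.linalg.norm(D[0]);P=np.eye(3)-np.outer(d,d);A.append(P);b.append(P@o)
    return np.linalg.lstsq(np.vstack(A),np.hstack(b),rcond=None)[0]
def mask(img,lo,hi,roi):
    hsv=cv2.cvtColor(np.ascontiguousarray(img),cv2.COLOR_RGB2HSV); m=cv2.inRange(hsv,lo,hi)
    if lo[0]==0 and hi[0]<=8: m|=cv2.inRange(hsv,(172,lo[1],lo[2]),(180,255,255))
    k=np.zeros_like(m);x0,y0,x1,y1=roi;k[y0:y1,x0:x1]=m[y0:y1,x0:x1];return k
def biggest(m):
    cs,_=cv2.findContours(m,cv2.RETR_EXTERNAL,cv2.CHAIN_APPROX_NONE); return max(cs,key=cv2.contourArea)
E
python3 - <<'E'
from h import *
T=dict(np.load("top0.npz"));S=dict(np.load("scene0.npz"))
crop=lambda c,x0,y0,x1,y1,s:cv2.resize(c["img"][y0:y1,x0:x1,::-1],None,fx=s,fy=s,interpolation=cv2.INTER_CUBIC)
a=crop(T,240,150,490,250,3);b=crop(S,260,180,400,275,4)[:,:]
b=cv2.copyMakeBorder(b[:300],0,0,0,max(0,750-b.shape[1]),cv2.BORDER_CONSTANT)
cv2.imwrite("pics/crop1.png",np.clip(np.vstack([a,b]).astype(float)*1.3,0,255).astype(np.uint8))
for n,lo,hi,rt,rs in [("buf",(12,130,60),(32,255,255),(250,165,325,235),(325,195,365,235)),
 ("red",(0,130,60),(8,255,255),(325,195,350,235),(280,190,300,218)),
 ("grn",(45,110,50),(80,255,255),(325,170,360,200),(272,225,295,245)),
 ("file",(100,130,40),(125,255,255),(400,175,435,245),(180,215,215,275))]:
  for nm,c,r in(("T",T,rt),("S",S,rs)):
    q=biggest(mask(c["img"],lo,hi,r));print(n,nm,cv2.contourArea(q),cv2.boundingRect(q),np.round(cv2.minAreaRect(q)[0],1),np.round(cv2.minAreaRect(q)[1],1),round(cv2.minAreaRect(q)[2],1))
E
```

```text
buf T 318.5 (274, 177, 27, 33) [286.8 193.1] [10.2 35.2] 36.9
buf S 394.5 (334, 199, 24, 33) [345.3 214.9] [14.4 34.8] 30.5
red T 55.5 (331, 214, 10, 8) [335.5 217.5] [7. 9.] 90.0
red S 169.0 (283, 195, 12, 20) [288.5 204.5] [19. 11.] 90.0
grn T 19.0 (341, 183, 8, 4) [344.5 184.5] [3. 7.] 90.0
grn S 33.0 (278, 233, 10, 5) [282.5 235. ] [4. 9.] 90.0
file T 239.5 (407, 186, 19, 50) [416.4 210.8] [50.7  5.8] 74.1
file S 293.5 (187, 224, 20, 43) [196.5 244.8] [43.   7.9] 71.6
```

View pics/crop1.png

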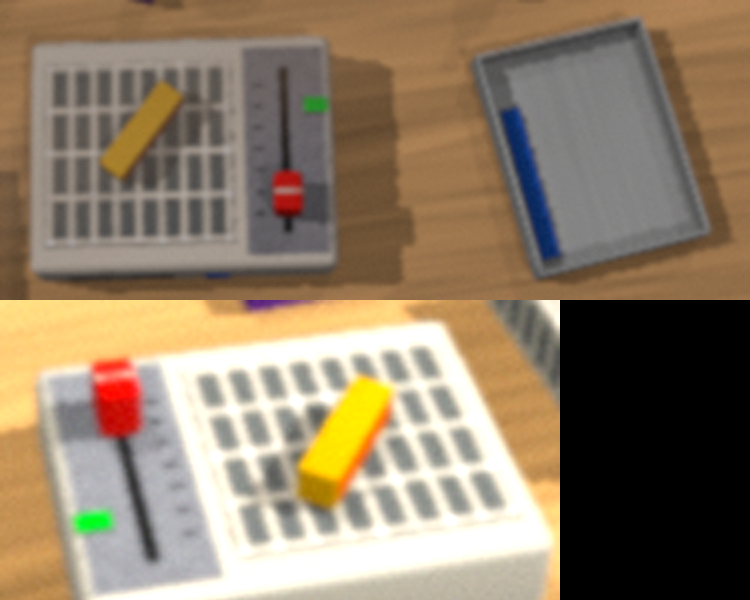

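The crop confirms the yellow block on the grille at top (287,193). The fader's white line is at top (336,213.7), the marker tab at (345,185), and the tray's file lies along its left wall (+y).

```bash
cat >> h.py <<'E'
def wcent(c,kind,roi):
    x0,y0,x1,y1=roi; p=c["img"][y0:y1,x0:x1].astype(float);R,G,B=p[...,0],p[...,1],p[...,2]
    if kind=="g": w=G-np.maximum(R,B)
    if kind=="y": w=np.minimum(R,G)-B
    if kind=="r": w=R-np.maximum(G,B)
    w=np.clip(w-0.25*w.max(),0,None); Y,X=np.mgrid[y0:y1,x0:x1]
    return np.array([(w*X).sum(),(w*Y).sum()])/w.sum()
E
python3 - <<'E'
from h import *
np.set_printoptions(precision=4,suppress=True)
T=dict(np.load("top0.npz"));S=dict(np.load("scene0.npz"))
cr=lambda L:np.array(L)/3+[240,150]-1/3
cs=lambda L:np.array(L)/4+[260,180-75]-.375
yaw=lambda a,b:np.degrees(np.arctan2(*(b-a)[[1,0]]))
t=plane(T,cr([(289,230),(283,68)]),.060);print("trackT",t,yaw(t[0],t[1]))
s=plane(S,cs([(152,558)]),.060);print("track far S",s)
e=plane(T,cr([(36,270),(333,268),(326,41),(33,45)]),.060);print("ext",e,e.mean(0),yaw(e[0],e[3]),yaw(e[1],e[2]))
e=plane(S,cs([(42,373),(438,325),(548,553)]),.06);print("extS",e)
r=plane(T,cr([(541,276),(709,232),(641,20),(475,58)]),.03);print("tray",r,r.mean(0),[yaw(r[i],r[j]) for i,j in((0,3),(1,2),(0,1),(3,2))])
print("marker",plane(T,wcent(T,"g",(335,175,355,195)),.063),plane(S,wcent(S,"g",(270,227,295,243)),.063))
print("line",plane(T,cr([(288,191)]),.097),plane(S,cs([(113,372)]),.097))
for nm,c,rt in(("T",T,(250,165,325,235)),("S",S,(325,195,365,235))):
    m=mask(c["img"],(12,130,60),(32,255,255),rt);P=plane(c,biggest(m)[:,0],.088)
    q=cv2.minAreaRect((P[:,:2]*1000).astype(np.float32));print("buf",q)
cc=plane(T,cr([(101,164),(122,180),(184,97),(163,82)]),.088);print("bufcorners",cc.mean(0),cc)
for n,(u,z) in {"pr":((201,172),0.03),"pb":((404,142),.03)}.items(): print(n,plane(T,[u],z))
E
```

```text
trackT [[ 0.4743 -0.0496  0.06  ]
 [ 0.6264 -0.0671  0.06  ]] -6.580267120225054
track far S [[ 0.6241 -0.0657  0.06  ]]
ext [[ 0.4706  0.1822  0.06  ]
 [ 0.4342 -0.0837  0.06  ]
 [ 0.6467 -0.111   0.06  ]
 [ 0.6826  0.1614  0.06  ]] [0.5585 0.0372 0.06  ] -5.608611734650565 -7.316649616091959
extS [[ 0.4442 -0.084   0.06  ]
 [ 0.4776  0.1816  0.06  ]
 [ 0.6923  0.1528  0.06  ]]
tray [[ 0.4029 -0.2764  0.03  ]
 [ 0.4202 -0.4427  0.03  ]
 [ 0.6345 -0.4215  0.03  ]
 [ 0.6191 -0.2533  0.03  ]] [ 0.5192 -0.3485  0.03  ] [np.float64(6.11481289791106), np.float64(5.650744651114919), np.float64(-84.03190740654613), np.float64(-84.76343689036052)]
marker [[ 0.587 -0.091  0.063]] [[ 0.5877 -0.0907  0.063 ]]
line [[ 0.5028 -0.0517  0.097 ]] [[ 0.5003 -0.0517  0.097 ]]
buf ((578.9442138671875, 69.6103744506836), (28.22419548034668, 96.49400329589844), 46.40470504760742)
buf ((592.2911987304688, 64.80390167236328), (35.40376663208008, 119.37985229492188), 46.08107376098633)
bufcorners [0.5783 0.0688 0.088 ] [[0.553  0.1098 0.088 ]
 [0.5357 0.0929 0.088 ]
 [0.6039 0.0278 0.088 ]
 [0.6207 0.0447 0.088 ]]
pr [[0.6922 0.3102 0.03  ]]
pb [[ 0.6977 -0.2859  0.03  ]]
```

```bash
cat >> h.py <<'E'
def down(phi):
    a=np.radians((phi+90)/2); return np.array([0,np.cos(a),np.sin(a),0])
E
python3 - <<'E'
from h import *
from station import bot, jaws, kin, cams, job, monitor
for p,fs in (((.5785,.069,.16),(-133.7,46.3)),((.52,-.365,.16),(-84.1,95.9)),((.59,-.06,.16),(-7.1,172.9))):
    for f in fs: j=kin.solve_ik(np.array(p),down(f)); print(f,None if j is None else np.round(j,2))
bot.goto(np.array([.5785,.069,.17]),down(-133.7))
jaws.grip(.65,40); print(monitor.get_time())
bot.move_linear(np.array([.5785,.069,.0655]),rate=.12)
print(monitor.get_ft_force(),monitor.get_eef_pos())
jaws.grip(0,40); print(monitor.get_gripper_width(),monitor.get_grip_force(),monitor.get_ft_force())
bot.move_linear(np.array([.5785,.069,.17]),rate=.12)
print(monitor.get_gripper_width(),monitor.get_grip_force(),monitor.get_ft_force(),monitor.get_time())
for n in("scene","top"):
    c=cams.read_camera(n); np.savez(f"{n}1.npz",**c)
    cv2.imwrite(f"pics/{n}1.png",cv2.resize(c["img"][100:260,200:456,::-1] if n=="top" else c["img"][90:290,120:440,::-1],None,fx=2.5,fy=2.5))
E
```

```text
-133.7 [ 0.45  0.26 -0.3   0.   -1.01  0.35]
46.3 [ 0.45  0.26 -0.3   0.   -1.01 -2.79]
-84.1 [-0.31  0.35 -0.18  0.   -1.05  1.98]
95.9 [-0.31  0.35 -0.18  0.   -1.05 -1.16]
-7.1 [ 0.23  0.28 -0.27  0.   -1.02  2.79]
172.9 [ 0.23  0.28 -0.27  0.   -1.02 -0.35]
2.7333
[-0.22431278 -0.30247504 -0.04011207] [0.57904105 0.0691805  0.06617553]
0.2950328074942046 41.015650033950806 [-1.65475789  0.64499658  6.92287227]
0.29121974026767455 40.25846779346466 [ 0.35742087  0.49960223 -1.38006129] 5.1583
```

View pics/scene1.png

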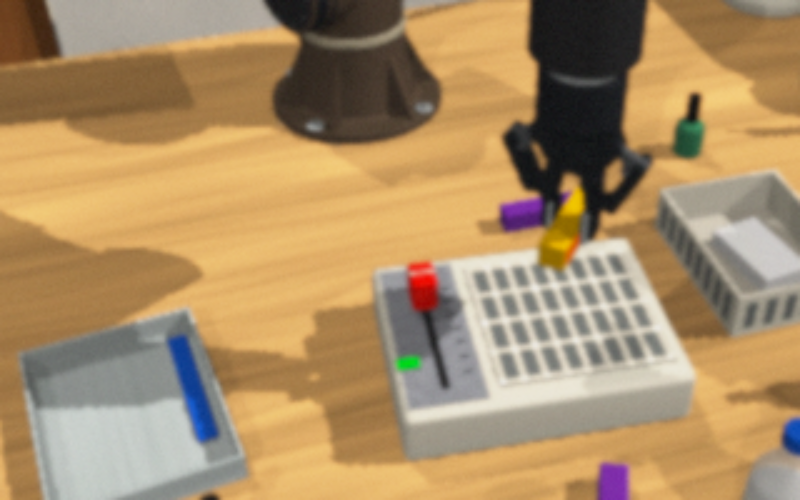

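Scene image: the block is held level between the pads and the grille is empty. Next I place it, feeling for contact with the tray floor.

```bash
python3 - <<'E'
from h import *
from station import bot, jaws, kin, cams, job, monitor
x,y=.5207,-.3634
bot.goto(np.array([x,y,.17]),down(95.9))
bot.move_linear(np.array([x,y,.06]),rate=.12); bot.move_linear(np.array([x,y,.018]),rate=.06)
bot.pause(.2); f0=monitor.get_ft_force()[2]; z=.018
while z>.0065:
    z-=.0015; bot.move_linear(np.array([x,y,z]),rate=.03); f=monitor.get_ft_force()[2]
    print(round(z,4),round(f-f0,2),monitor.get_eef_pos()[2])
    if f-f0>2.5: break
jaws.grip(.6); bot.pause(.2)
bot.move_linear(np.array([x,y,.17]),rate=.12)
print(monitor.get_ft_force(),monitor.get_time())
bot.goto(np.array([.5015,-.0517,.17]),down(172.9))
for n in("scene","top"):
    c=cams.read_camera(n); np.savez(f"{n}2.npz",**c)
a=np.load("scene2.npz")["img"][190:320,100:320,::-1];b=np.load("top2.npz")["img"][130:260,290:490,::-1]
cv2.imwrite("pics/c2.png",np.vstack([cv2.resize(a,(500,295)),cv2.resize(b,(500,300))]));print(monitor.get_time())
E
```

```text
0.0165 -0.27 0.01650264458325274
0.015 -0.39 0.014852989852497
0.0135 -1.55 0.013342096371843276
0.012 -0.97 0.011849284342308981
0.0105 -1.05 0.01035792971597909
0.009 -1.64 0.008874318857506076
0.0075 6.39 0.008429229969220301
[0.5672679  0.5335263  0.17413343] 12.8
14.0917
```

View pics/c2.png

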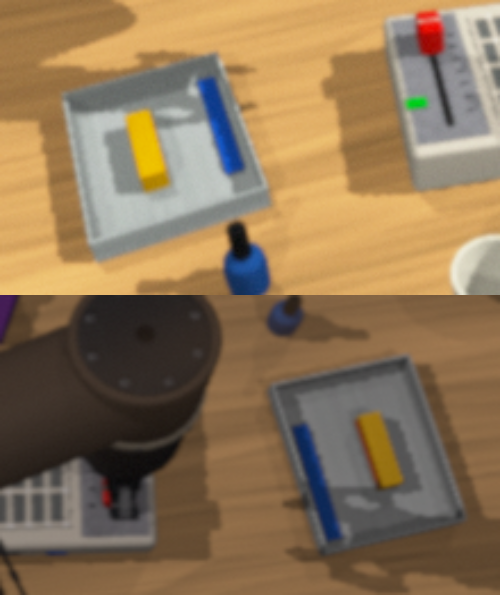

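The block lies flat in the tray (scene crop 147,150), clear of the file. Next is the fader.

```bash
python3 - <<'E'
from h import *
from station import bot, jaws, kin, cams, job, monitor
p=np.array([.5015,-.0522,.0])
jaws.grip(.85,20)
bot.move_linear(p+[0,0,.074],rate=.12); print(monitor.get_ft_force())
jaws.grip(0,20); print(monitor.get_gripper_width(),monitor.get_ft_force())
u=np.array([np.cos(np.radians(7.1)),-np.sin(np.radians(7.1)),0])
q=p+u*.0895; print(q)
bot.move_linear(q+[0,0,.074],rate=.05); print(monitor.get_eef_pos(),monitor.get_ft_force())
jaws.grip(.75); bot.move_linear(q+[0,0,.17],rate=.12); print(monitor.get_ft_force())
bot.goto(np.array([.45,.30,.25]),down(172.9))
for n in("scene","top"):
    c=cams.read_camera(n); np.savez(f"{n}3.npz",**c)
a=np.load("scene3.npz")["img"][180:275,260:400,::-1];b=np.load("top3.npz")["img"][160:245,310:360,::-1]
a=cv2.resize(a,None,fx=4,fy=4,interpolation=2);b=cv2.resize(b,None,fx=4,fy=4,interpolation=2)
b=cv2.copyMakeBorder(b,0,a.shape[0]-b.shape[0],0,0,0);cv2.imwrite("pics/c3.png",np.hstack([a,b]));print(monitor.get_time())
E
```

```text
[-0.70648911 -0.19064063  0.74938327]
0.4155308241247052 [-0.96603034  0.39355232  5.61130889]
[ 0.59031371 -0.06326233  0.        ]
[ 0.59109533 -0.06264721  0.07472185] [-1.0688498   4.05759451  4.43537479]
[-0.24390388 -1.04308863 -0.69028639]
20.6583
```

View pics/c3.png

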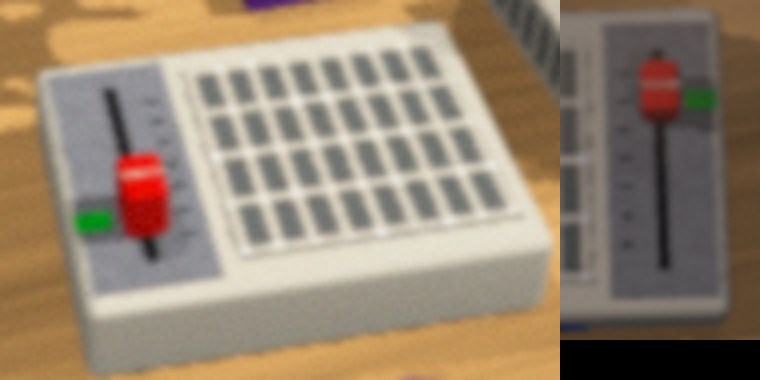

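The cap is now beside the marker: line at about scene (295,222.6) and top (334.6,181), marker unmoved. Now I measure the residual.

```bash
python3 - <<'E'
from h import *
np.set_printoptions(precision=4,suppress=True)
u=np.array([np.cos(np.radians(7.1)),-np.sin(np.radians(7.1)),0])
R={}
for n,roi,g in(("top",(331,177,339,186),(335,175,355,195)),("scene",(291,219,300,227),(270,227,291,243))):
    c=dict(np.load(n+"3.npz"));c0=dict(np.load(n+"0.npz"))
    x0,y0,x1,y1=roi;p=c["img"][y0:y1,x0:x1].astype(float);print(n,p[...,1].astype(int).tolist())
    w=np.minimum(p[...,1],p[...,2]); w=w-np.median(w)
    w[:, [0,-1]]=0; w=np.clip(w-.25*w.max(),0,None);Y,X=np.mgrid[y0:y1,x0:x1]
    uv=np.array([(w*X).sum(),(w*Y).sum()])/w.sum()
    L=plane(c,uv,.097)[0];m=plane(c,wcent(c,"g",g),.063)[0];m0=plane(c0,wcent(c0,"g",g),.063)[0]
    print(uv,L,m,m0,"res mm",(m-L)@u*1e3,(m0-L)@u*1e3)
E
```

```text
top [[45, 40, 42, 40, 41, 40, 39, 43], [43, 42, 41, 42, 41, 41, 42, 43], [52, 53, 51, 52, 53, 52, 56, 59], [70, 69, 69, 68, 69, 71, 77, 80], [71, 69, 69, 70, 71, 72, 75, 78], [55, 54, 55, 54, 52, 52, 55, 55], [44, 41, 39, 39, 39, 40, 38, 39], [41, 38, 38, 35, 38, 37, 35, 37], [40, 38, 37, 35, 36, 37, 33, 33]]
[334.7033 180.5519] [ 0.5924 -0.0628  0.097 ] [ 0.5869 -0.091   0.063 ] [ 0.587 -0.091  0.063] res mm -1.9119498186318928 -1.8429634723513346
scene [[28, 34, 50, 50, 48, 45, 51, 58, 91], [23, 20, 24, 27, 26, 20, 32, 47, 74], [36, 34, 40, 49, 52, 56, 65, 74, 88], [75, 89, 98, 102, 99, 96, 97, 103, 109], [106, 120, 132, 135, 123, 109, 98, 91, 95], [94, 96, 96, 96, 86, 71, 58, 51, 54], [50, 49, 44, 40, 30, 24, 23, 24, 26], [19, 22, 14, 16, 12, 10, 12, 5, 19]]
[294.4379 222.833 ] [ 0.5916 -0.0628  0.097 ] [ 0.5879 -0.0906  0.063 ] [ 0.5877 -0.0907  0.063 ] res mm -0.3060169315771094 -0.4259825979353554
```

The fader is within about 1 mm of the marker (-0.3 mm from scene, -1.9 mm from top). The marker hasn't moved, the buffer is flat in the tray, and the arm is clear of everything. Handing in.

```bash
python3 -c "
from station import job,monitor
print(job.sign_off(),monitor.get_time())"
```

```text
the job is handed in; nothing more can be done
the job is handed in; nothing more can be done
```

The job is handed in: the yellow buffer lies flat in the steel tray, and the red fader's white line is level with the green marker to about 1 mm (0.3 mm off by one camera, 1.9 mm by the other), with the marker unmoved and the arm kept away from the bottles.

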